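# Load a drive cartridge through the dock's spring flaps

## Robot

A 6-joint arm with a two-finger parallel gripper is mounted at the origin on the work surface. World frame = base frame: x ahead of the robot, y to its left, z up, the work surface at z = 0. Lengths are in m, angles in degrees, forces in N, time in s.
With the tool pointing down it reaches from about 0.375 to 0.975 m from the base axis. Payload 3.8 kg.
Tool frame: the origin (TCP) lies between the finger pads; the fingertips stand 14 mm ahead of it and the grasp point (between the pads) lies 5 mm behind it; z points along the fingers, y is the line along which they close (so a half turn about z gives the same grasp; the last joint's range is limited). The gripper opens to 85 mm and grips with 20 to 120 N. Pads are 22 mm wide; open, the fingers measure 114 mm over their backs; the gripper's body (76 mm by 85 mm) begins 54 mm behind the grasp point. The pads swing forward as they close: fully open they stand 13 mm farther back than shut.
Start: joints at [-70.697, 15.12, 91.902, -0, 72.978, -2.114], TCP at [0.246, -0.628, 0.245] pointing down, gripper open.
Joint ranges: [-150.88, 150.88], [-54.13, 125.18], [17.81, 147.31], [-75.09, 255.09], [0, 152.58], [-146.25, 146.25]. Speed limits (degrees/s): [147.25, 147.25, 180, 180, 180, 180].

## Interface

Orientations are given as [roll, pitch, yaw] about the fixed x, y, z axes, in that order (R = Rz(yaw) Ry(pitch) Rx(roll)).
In Python, from bench import robot gives the robot as it stands. The module is installed in compiled form; this text tells all that it offers.
- The arm moves only by the tool servo_tool, never from a script. Its arguments are lists of equal length, an entry for each row: "linear": the shift along the tool's x, y, z in m, a list of three; "spin": the turn about the tool's z in degrees; "grip": the finger opening in m, from 0 to 0.0854. In form: {"linear": [[dx, dy, dz], ...], "spin": [spin, ...], "grip": [grip, ...]}. A call has 1 to 10 rows; each row shifts and turns the commanded pose from where the row before left it, along the tool's axes as they then stand; what a row does not reach is not made up. A row lasts 1/12 s, in which the tool goes at most 41.7 mm and 7.16 degrees, less where a joint would pass 70% of its speed; a pose out of reach is approached as far as the arm can. A call is refused whole if a number of a shift passes 0.0417 or a number of a turn 7.16, either way. A call with a gripper value outside its range is refused whole. The fingers move at their own pace and stop on an object; "squeeze" is the grip in N (left out, the last holds). Time passes only in rows, so rows that do not move let the fingers close. It gives the time, the measured TCP pose, the force, the opening and the grip force at its end, in the units of the state.
- robot.observe(): the state, without advancing time (a new reading comes with each control period).
- robot.snapshot(name): name is "scene" or "top" or "wrist"; returns the picture (480x640x3 uint8, blue, green, red); there is no depth.
- robot.camera_info(name): a dict with "fx", "fy", "cx", "cy" (pixels), "D" ([k1, k2, p1, p2, k3] as OpenCV has them; the pictures are not rectified), "R" (3x3) and "t" (3): a world point X has camera coordinates R X + t; the wrist camera has in their place "T_tool_cam" (4x4, takes a point from camera to tool coordinates, whose origin is the TCP and whose axes are the flange's). Camera axes: x right, y down, z forward; pixel columns grow to the right and rows downward; lengths in m; the calibration is good to about 2 mm. A picture is of the moment at which its call begins: read the wrist's pose just before it. camera_info takes no time and is no camera call.
- robot.sign_off(): hands the job in; it is judged then, once.
Trained networks look in the newest picture that a camera, given by its name, has taken for a name from the list of things; names that differ only in an ending like _2 or _b are one class to them, and where a whole thing is asked for, a point or a joint stands for the part that bears it (a point fixed in the world has none). Each returns a list of dicts, best first, with "p" (0 to 1); they miss things now and then, are a little off and sometimes report something else, mostly with a low value. They report only what shows in the picture. A call takes as long as a camera call.
- robot.silhouettes(camera, label): "mask" (480x640 bool, what is visible of it) and "box" ([centre column, centre row, width, height] in pixels, round what is visible of it).
The state is a dict: "time": time; "joints": joint angles; "joint_velocities": joint speeds; "joint_efforts": joint torques, N m; "position": TCP position; "tool_rot": TCP orientation; "force": force on the tool from outside, world axes, zero at the start; "torque": the same for the moment, N m; "gripper_width": finger opening in m; "grasp_force": force on a finger pad.
Only numpy, scipy, OpenCV 4.12 (cv2) and the standard library are available. Lean on these libraries where they do the work, as an engineer would, in place of code of your own. Each camera call takes 0.05 s, during which the arm holds its last target. There are 200 camera calls.

## Task

Load the taller of the two drive cartridges from the holder into the top-loading drive dock: lower it upright through the spring dust flaps, then push it on down until it is fully home on its connector, and leave the flaps shut over it. Feel your way and push gently, with no more than about 25 N, and leave the shorter cartridge and the other things on the bench where they are.

Things in the scene. Friction and masses are not known exactly. Their poses are not given: they have to be found in the camera images.
- tall_mid (a point): centre (42.5 mm above the foot) of the taller drive cartridge, the one to load: aluminium block with a dark cap, 30 mm thick (its x), 60 mm wide (its y), 85 mm tall (its z, up), about 0.22 kg. It starts upright in one pocket of the holder, its foot 6 mm above the bench. The foot carries the connector and goes down; it fits the dock either way round (yaw or yaw + half a turn).
- short_mid (a point): centre (27.5 mm above the foot) of the shorter cartridge, same look and section but 55 mm tall, in the other pocket of the holder; to be left there.
- holder: black cartridge holder fixed to the bench, 130 mm (its x) x 90 mm (its y) x 30 mm high, origin at the centre of its underside. Two pockets 34 x 64 mm, 24 mm deep, centred 30 mm either side of the origin along x; the cartridges stand in them with their 60 mm width along the holder's y.
- dock: charcoal drive dock fixed to the bench: a box 96 mm (its x) by 124 mm (its y), deck 130 mm high, z up, origin at the centre of its underside. On the deck a steel bezel, 56 x 89 mm outside, rim 137 mm above the bench, round the mouth. The cartridge goes in with its 60 mm width along the dock's y. Gripping fingers do not fit into the mouth; shut fingertips do.
- mouth (a point): centre of the dock's mouth at the height of the bezel's rim. The bezel funnels down from 46 x 79 mm to a mouth 34 mm (dock x) by 67 mm (dock y); 8 mm below the rim lie the two flaps, and below them is a chamber 44 by 69 mm. With the cartridge fully home its top lies 28 to 39 mm below the rim, so the fingertips must reach as deep.
- guide (a point): centre of the top of the guide shaft, on the dock's axis, 34 mm below the rim: 32.4 mm (dock x) by 62.4 mm (dock y), with a sloped lead-in. A bent spring leaf in its -x wall, its crest 50 mm below the rim, presses on the cartridge once the foot has passed it: the cartridge does not drop but stays where it is let go, and takes 2 to 6 N to slide.
- flap_a (a joint): angle of the flap leaf on the dock's -x side, rad: 0 shut (level), about 1.5 hanging open. Each leaf is 19 x 64 mm, hinged on a long side of the mouth, opens only downwards, with a light closing spring; the pair takes 6 to 9 N from a slow cartridge to start opening. A leaf can shut only when the cartridge's top is 27 mm or more below the rim and the fingers are out.
- flap_b (a joint): angle of the flap leaf on the dock's +x side, in the same way.
- foot_stop (a point): point on the dock's axis 118.5 mm below the rim, about where a fully home cartridge's foot is: the stop's height differs by 10 mm from dock to dock (5 mm either side of here), so home must be felt. On the last 6 mm the foot presses down a floating connector, which takes 8 N more than the drag and stays where it is left; then it meets its stop and the force rises steeply. Push with 25 N at most.
- mouse: black computer mouse lying loose on the bench, 100 x 58 x 32 mm, origin at the centre of its underside; to be left alone.
- wrench: loose steel spanner, 150 mm long; to be left alone.
- calkit: loose dark wooden calibration kit case, 85 x 120 x 40 mm, origin at the centre of its underside; to be left alone.

How it is judged:
By the outcome, as a careful person would: the job done as asked, in the order asked, and still so for the second after the job is handed in, with the robot touching nothing.
It also fails if it takes over 58 s, if anything falls off the work surface, if the arm or the gripper's body presses on something with over 40 N, if the wrist force passes 120 N, or if a joint passes its speed limit or range.

## Working session

There is one attempt and no reset: what is moved stays moved. The work goes in short steps, Python scripts to look and compute and a tool call to move; the robot and the scene stay as the last step left them, time stands still between calls to the robot, and variables do not carry over. Pictures are saved under pics/ and viewed, at most 10 in all, crops included, and the job is handed in when it is done.

Besides the shell and the picture viewer there is one more tool, called as name(argument=value, ...), one argument or row to a line, values as JSON. servo_tool: Moves the arm, as the interface text tells. Its arguments: {"type":"object","properties":{"linear":{"type":"array"},"spin":{"type":"array"},"grip":{"type":"array"},"squeeze":{"type":"number"}},"required":["linear","spin","grip"]}

```bash
mkdir -p pics; cat > h.py <<'E'
import numpy as np,cv2
from bench import robot
from scipy.spatial.transform import Rotation as Ro
def cam(n):
    c=robot.camera_info(n);K=np.array([[c['fx'],0,c['cx']],[0,c['fy'],c['cy']],[0,0,1.]]);D=np.array(c['D'],float)
    if n=='wrist':
        s=robot.observe();T=np.eye(4);T[:3,:3]=Ro.from_euler('xyz',s['tool_rot'],degrees=True).as_matrix();T[:3,3]=s['position']
        W=np.linalg.inv(T@np.array(c['T_tool_cam']));R,t=W[:3,:3],W[:3,3]
    else: R,t=np.array(c['R']),np.array(c['t'])
    return K,D,R,t
def toplane(C,uv,z):
    K,D,R,t=C
    p=cv2.undistortPoints(np.array(uv,float).reshape(-1,1,2),K,D).reshape(-1,2)
    d=np.c_[p,np.ones(len(p))]@R;o=-R.T@t
    return o+d*((z-o[2])/d[:,2])[:,None]
def proj(C,X):
    K,D,R,t=C
    return cv2.projectPoints(np.array(X,float),cv2.Rodrigues(R)[0],t,K,D)[0].reshape(-1,2)
E
python3 - <<'E'
from h import *
ims=[]
for n in ('scene','top'):
    C=cam(n);im=robot.snapshot(n);cv2.imwrite(f'pics/{n}0.png',im)
    print(n,'cam at',(-C[2].T@C[3]).round(3))
    for l in ('dock','holder','tall_mid','short_mid','mouth','flap_a'):
        for r in robot.silhouettes(n,l)[:2]:
            print(l,round(r['p'],2),np.round(r['box']),toplane(C,[r['box'][:2]],0.05).round(3))
print(robot.observe())
E
```

```text
scene cam at [ 0.968 -0.202  0.936]
dock 0.9 [335. 248.  74.  84.] [[0.605 0.16  0.05 ]]
dock 0.75 [229. 233.  31.  43.] [[ 0.422 -0.008  0.05 ]]
holder 0.55 [210. 344.  77.  65.] [[ 0.622 -0.184  0.05 ]]
tall_mid 0.59 [217. 343.  32.  39.] [[ 0.629 -0.171  0.05 ]]
short_mid 0.71 [335. 228.  30.  22.] [[0.562 0.195 0.05 ]]
short_mid 0.55 [193. 335.  28.  36.] [[ 0.584 -0.201  0.05 ]]
mouth 0.74 [336. 248.  72.  85.] [[0.607 0.162 0.05 ]]
mouth 0.52 [343. 338.  22.  69.] [[0.778 0.039 0.05 ]]
flap_a 0.72 [210. 344.  74.  64.] [[ 0.623 -0.183  0.05 ]]
flap_a 0.54 [335. 228.  25.  21.] [[0.563 0.196 0.05 ]]
top cam at [0.403 0.121 1.018]
dock 0.86 [296. 230.  71.  68.] [[0.612 0.156 0.05 ]]
dock 0.29 [365. 338.  29.  50.] [[0.393 0.008 0.05 ]]
holder 0.54 [450. 224.  40.  25.] [[ 0.636 -0.173  0.05 ]]
tall_mid 0.71 [451. 224.  39.  26.] [[ 0.637 -0.175  0.05 ]]
short_mid 0.63 [460. 251.  33.  24.] [[ 0.578 -0.192  0.05 ]]
mouth 0.95 [295. 229.  72.  67.] [[0.615 0.157 0.05 ]]
flap_a 0.84 [295. 228.  34.  14.] [[0.617 0.157 0.05 ]]
flap_a 0.53 [295. 220.  28.  10.] [[0.633 0.157 0.05 ]]
{'time': 0.7, 'joints': array([-7.06981684e+01,  1.51166274e+01,  9.19017073e+01,  1.65776625e-03,
        7.29759661e+01, -2.11447377e+00]), 'joint_velocities': array([-0.0307452 ,  0.09473431, -0.06085137, -0.08314374,  0.10991548,
       -0.04932475]), 'joint_efforts': array([-7.83289670e-04, -5.14841831e+01, -3.67610335e+01, -5.45924922e-05,
        8.24350846e-04,  5.16109949e-06]), 'position': array([ 0.24647857, -0.62840204,  0.24533045]), 'tool_rot': array([ 1.79994246e+02, -1.37381921e-03,  2.14158201e+01]), 'force': array([-0.39194995, -0.30928661,  0.50219539]), 'torque': array([ 0.03585305,  0.06360802, -0.01233917]), 'grasp_force': 0.0, 'gripper_width': 0.08524789480146683}
```

View pics/top0.png

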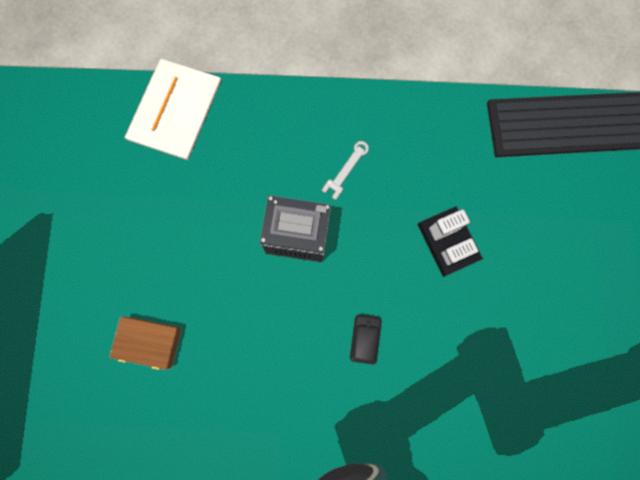

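View pics/scene0.png

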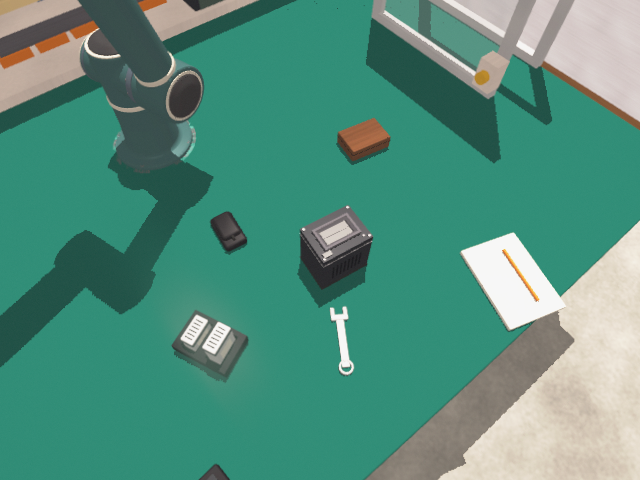

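The tall cartridge is the upper one in the top view, at (453,222). The short one is at (461,251), and the dock mouth is at (295,222). Next I refine the poses from the top picture and check the wrist camera offset.

```bash
python3 - <<'E'
from h import *
print(np.array(robot.camera_info('wrist')['T_tool_cam']).round(3),robot.camera_info('wrist')['fx'])
C=cam('top');robot.snapshot('top')
for l,z in (('dock',.13),('holder',.03),('tall_mid',.09),('short_mid',.06),('flap_a',.129)):
    r=robot.silhouettes('top',l)[0]
    m=r['mask'].astype(np.uint8);c=max(cv2.findContours(m,0,1)[0],key=cv2.contourArea)
    b=cv2.boxPoints(cv2.minAreaRect(c));w=toplane(C,b,z)[:,:2]
    e=np.diff(w,axis=0);print(l,r['box'],w.mean(0).round(4),[(round(np.hypot(*v),3),round(np.degrees(np.arctan2(v[1],v[0])),1)) for v in e[:2]])
E
```

```text
[[ 0.    -0.947 -0.321  0.081]
 [ 1.     0.     0.    -0.   ]
 [-0.    -0.321  0.947 -0.129]
 [ 0.     0.     0.     1.   ]] 345.70847679025746
dock [296.3, 229.8, 76.8, 67.1] [0.5977 0.1548] [(np.float64(0.118), np.float64(-5.3)), (np.float64(0.128), np.float64(-96.7))]
holder [450.7, 243.5, 64.8, 71.0] [ 0.604 -0.177] [(np.float64(0.101), np.float64(-62.6)), (np.float64(0.133), np.float64(-155.8))]
tall_mid [449.4, 225.9, 36.6, 28.9] [ 0.6258 -0.1596] [(np.float64(0.083), np.float64(-63.8)), (np.float64(0.035), np.float64(-157.1))]
short_mid [460.6, 250.9, 34.3, 25.7] [ 0.5757 -0.1888] [(np.float64(0.074), np.float64(-65.0)), (np.float64(0.031), np.float64(-157.9))]
flap_a [295.1, 219.5, 27.8, 13.0] [0.6176 0.1529] [(np.float64(0.017), np.float64(-6.7)), (np.float64(0.06), np.float64(-97.8))]
```

servo_tool(
  linear=[
    [0.033,-0.019,-0.005],
    [0.033,-0.019,-0.005],
    [0.033,-0.019,-0.005],
    [0.033,-0.019,-0.005],
    [0.033,-0.019,-0.005],
    [0.033,-0.019,-0.005],
    [0.033,-0.019,-0.005],
    [0.033,-0.019,-0.005],
    [0.033,-0.019,-0.005],
    [0.033,-0.019,-0.005],
  ],
  spin=[0,0,0,0,0,0,0,0,0,0],
  grip=[0.085,0.085,0.085,0.085,0.085,0.085,0.085,0.085,0.085,0.085],
)

```text
time: 1.83
position: [0.4852, -0.3294, 0.2958]
tool_rot: [180.0, -0.0, 21.4]
force: [0.0, -0.6, -0.4]
gripper_width: 0.0855
grasp_force: 0.0
```

servo_tool(
  linear=[
    [0.032,-0.016,0.006],
    [0.032,-0.016,0.006],
    [0.032,-0.016,0.006],
    [0.032,-0.016,0.006],
    [0.032,-0.016,0.006],
    [0.032,-0.016,0.006],
    [0,0,0],
    [0,0,0],
    [0,0,0],
    [0,0,0],
  ],
  spin=[0,0,0,0,0,0,-7.1,-7.1,-7.1,-7.1],
  grip=[0.085,0.085,0.085,0.085,0.085,0.085,0.06,0.055,0.055,0.055],
)

```text
time: 2.67
position: [0.6282, -0.171, 0.2591]
tool_rot: [-180.0, 0.0, 50.2]
force: [-0.7, -0.5, 0.8]
gripper_width: 0.0553
grasp_force: 0.0
```

servo_tool(
  linear=[
    [0,0,0],
    [0,0,0],
    [0,0,0],
    [0,0,0],
    [0,0,0],
    [0,0,0],
    [0,0,0],
    [0,0,0],
    [0,0,0],
    [0,0,0],
  ],
  spin=[-7.1,-7.1,-7.1,-7.1,-7.1,-7.1,-7.1,-7.1,-7.1,0],
  grip=[0.055,0.055,0.055,0.055,0.055,0.055,0.055,0.055,0.055,0.055],
)

```text
time: 3.5
position: [0.628, -0.1715, 0.2593]
tool_rot: [180.0, 0.0, 113.9]
force: [-0.3, -0.8, 0.4]
gripper_width: 0.0549
grasp_force: 0.0
```

```bash
cat > w.py <<'E'
from h import *
import sys
n=sys.argv[1];C=cam('wrist');im=robot.snapshot('wrist');cv2.imwrite(f'pics/{n}.png',im)
s=robot.observe();print(s['position'].round(4),s['tool_rot'].round(2))
for a in sys.argv[2:]:
    l,z=a.split(':');z=float(z)
    for r in robot.silhouettes('wrist',l)[:2]:
        c=max(cv2.findContours(r['mask'].astype(np.uint8),0,1)[0],key=cv2.contourArea)
        b=cv2.boxPoints(cv2.minAreaRect(c));w=toplane(C,b,z)[:,:2];e=np.diff(w,axis=0)
        print(l,round(r['p'],2),np.round(r['box']),w.mean(0).round(4),[(round(float(np.hypot(*v)),3),round(float(np.degrees(np.arctan2(v[1],v[0]))),1)) for v in e[:2]])
E
python3 w.py w1 tall_mid:.091 holder:.03
```

```text
[ 0.628  -0.1716  0.2593] [180.     0.   113.57]
tall_mid 0.62 [300. 203. 122.  88.] [ 0.601 -0.166] [(0.106, 25.6), (0.077, -62.3)]
tall_mid 0.55 [328. 210.  42.  78.] [ 0.6282 -0.163 ] [(0.031, 23.9), (0.068, -64.9)]
holder 0.62 [299. 201. 123.  88.] [ 0.6023 -0.1802] [(0.127, 25.4), (0.092, -62.5)]
```

View pics/w1.png

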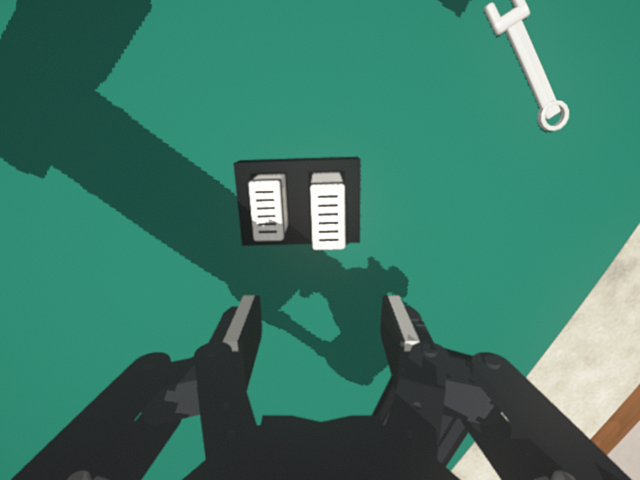

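The picture shows the tall cartridge's white top face with corners at about (311,184), (344,182), (346,248) and (312,249). The short one is to its left at (267,210). I measure the white top face directly.

```bash
cat > m.py <<'E'
from h import *
C=cam('wrist');im=cv2.imread('pics/w1.png');g=im.min(2)
print(g[170:262:4,328]); print(g[230,300:356:3])
m=(g>225).astype(np.uint8);m=cv2.morphologyEx(m,cv2.MORPH_CLOSE,np.ones((7,7)))
m[:,:303]=0;m[:,355:]=0;m[:160]=0;m[260:]=0
c=max(cv2.findContours(m,0,1)[0],key=cv2.contourArea);b=cv2.boxPoints(cv2.minAreaRect(c));print(b.round(1))
w=toplane(C,b,.091)[:,:2];e=np.diff(w,axis=0);print(w.mean(0).round(4),np.hypot(*e.T).round(4),np.degrees(np.arctan2(e[:,1],e[:,0])).round(1))
E
python3 m.py
```

```text
[ 49 187 186 122 254 253 249 252 255 163 254  75 254 106 254 181 255 220
 255 251  89  60  43]
[ 50  51  52  51 227 252 240 218 220 197 178 175 140 252 253 118  51  52
  49]
[[311. 185.]
 [343. 185.]
 [343. 248.]
 [311. 248.]]
[ 0.6303 -0.1677] [0.0276 0.0579 0.0293] [  23.6  -65.3 -156.4]
```

servo_tool(
  linear=[
    [0.0024,0.0032,0.02],
    [0,0,0.035],
    [0,0,0.035],
    [0,0,0.035],
    [0,0,0.03],
    [0,0,0.018],
    [0,0,0.008],
    [0,0,0],
    [0,0,0],
    [0,0,0],
  ],
  spin=[-1.3,0,0,0,0,0,0,0,0,0],
  grip=[0.055,0.055,0.055,0.055,0.055,0.055,0.055,0.055,0.02,0.02],
  squeeze=50,
)

```text
time: 4.48
position: [0.6317, -0.1685, 0.0805]
tool_rot: [179.8, 0.1, 115.0]
force: [0.5, 0.2, -0.1]
gripper_width: 0.032
grasp_force: 0.4
```

servo_tool(
  linear=[
    [0,0,0],
    [0,0,0],
    [0,0,0],
    [0,0,0],
  ],
  spin=[0,0,0,0],
  grip=[0.02,0.02,0.02,0.02],
  squeeze=50,
)

```text
time: 4.82
position: [0.6318, -0.1685, 0.0808]
tool_rot: [179.8, 0.2, 115.0]
force: [0.8, 0.8, 5.4]
gripper_width: 0.0292
grasp_force: 53.3
```

servo_tool(
  linear=[
    [0,0,-0.015],
    [0,0,-0.03],
    [0,0,-0.035],
    [0,0,-0.035],
    [0,0,-0.035],
    [0,0,-0.032],
    [0,0,0],
    [0,0,0],
    [0,0,0],
    [0.02,-0.004,0],
  ],
  spin=[0,0,0,0,6.3,6.3,6.3,6.4,6.4,0],
  grip=[0.02,0.02,0.02,0.02,0.02,0.02,0.02,0.02,0.02,0.02],
)

```text
time: 5.65
position: [0.6277, -0.1504, 0.2598]
tool_rot: [-180.0, 0.1, 82.9]
force: [0.1, 0.1, -2.7]
gripper_width: 0.029
grasp_force: 52.4
```

servo_tool(
  linear=[
    [0.035,-0.0075,0],
    [0.035,-0.0075,0],
    [0.035,-0.0075,0],
    [0.035,-0.0075,0],
    [0.035,-0.0075,0],
    [0.025,-0.006,0],
    [0.01,-0.002,0],
    [0,0,0],
    [0,0,0],
  ],
  spin=[0,0,0,0,0,0,0,0,0],
  grip=[0.02,0.02,0.02,0.02,0.02,0.02,0.02,0.02,0.02],
)

```text
time: 6.4
position: [0.6071, 0.066, 0.2597]
tool_rot: [-179.9, 0.1, 83.4]
force: [0.2, -0.4, -2.8]
gripper_width: 0.0292
grasp_force: 52.5
```

```bash
python3 w.py w2 mouth:.137 flap_a:.129 tall_mid:.2
```

```text
[0.6074 0.0653 0.2598] [-1.7996e+02  7.0000e-02  8.3320e+01]
mouth 0.85 [310. 109. 144. 179.] [0.6068 0.1542] [(0.092, -6.8), (0.121, -93.9)]
mouth 0.34 [149. 273.  86.  48.] [0.4626 0.0495] [(0.042, 71.4), (0.071, -6.4)]
flap_a 0.88 [322. 114.  23.  96.] [0.6154 0.153 ] [(0.016, -6.6), (0.064, -96.0)]
flap_a 0.75 [296. 115.  26.  94.] [0.5977 0.1551] [(0.064, 81.7), (0.016, -6.8)]
tall_mid 0.83 [321. 303.  84. 186.] [0.6008 0.0356] [(0.129, 79.9), (0.044, -7.9)]
```

View pics/w2.png

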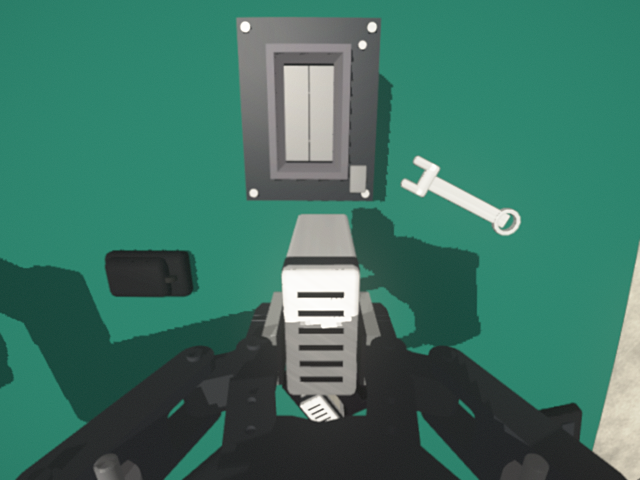

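The picture shows the bezel with outer corners at about (267,44), (352,44), (350,178) and (271,178). The flaps are light and the seam runs at column 309. The held cartridge's foot edge is at row 215, columns 298–347, and its top spans rows 265–395.

```bash
python3 - <<'E'
from h import *
C=cam('wrist');s=robot.observe();P=s['position'];a=np.radians(s['tool_rot'][2])
M=np.array([[np.cos(a),np.sin(a)],[np.sin(a),-np.cos(a)]])
def rel(uv,z): return ((toplane(C,uv,z)[:,:2]-P[:2])@M.T).round(4)
print('bezel',rel([(267,44),(352,44),(350,178),(271,178)],.137),rel([(267,44),(352,44),(350,178),(271,178)],.137).mean(0))
print('mouth-in',rel([(285,65),(333,65),(333,162),(285,162)],.129),'mean',rel([(285,65),(333,65),(333,162),(285,162)],.129).mean(0))
print('foot',rel([(298,215),(347,215)],P[2]+.0102-.085)); print('top',rel([(283,265),(358,265),(285,395),(356,395)],P[2]+.0102))
print('flapctr',(np.array([.6066,.1541])-P[:2])@M.T)
im=cv2.imread('pics/w2.png');cv2.imwrite('pics/w2c.png',cv2.resize(im[20:300,220:420],None,fx=2.8,fy=2.1))
g=cv2.cvtColor(im,6)
E
```

```text
bezel [[ 0.1319 -0.0371]
 [ 0.1318  0.0187]
 [ 0.0435  0.0194]
 [ 0.0435 -0.038 ]] [ 0.087675 -0.00925 ]
mouth-in [[ 0.1201 -0.0264]
 [ 0.1201  0.0066]
 [ 0.0541  0.0072]
 [ 0.0541 -0.0283]] mean [ 0.0871   -0.010225]
foot [[ 0.0285 -0.0156]
 [ 0.0285  0.0142]]
top [[ 0.0318 -0.0157]
 [ 0.0318  0.0122]
 [-0.0295 -0.0172]
 [-0.0295  0.0136]]
flapctr [ 0.08872686 -0.01166857]
```

servo_tool(
  linear=[
    [0.03,-0.003,0],
    [0.03,-0.003,0],
    [0.02,-0.002,0],
    [0.0085,-0.001,0],
    [0,0,0.015],
    [0,0,0.02],
    [0,0,0.01],
    [0,0,0],
    [0,0,0],
  ],
  spin=[0,0,0,0,0,0,0,0,0],
  grip=[0.02,0.02,0.02,0.02,0.02,0.02,0.02,0.02,0.02],
)

```text
time: 7.35
position: [0.6084, 0.154, 0.2143]
tool_rot: [-179.9, 0.1, 83.3]
force: [0.2, 0.7, -2.0]
gripper_width: 0.0293
grasp_force: 52.3
```

```bash
python3 w.py w3 mouth:.137; python3 -c "
from h import *
print(robot.observe()['force'])"
```

```text
[0.6092 0.1543 0.2156] [-1.800e+02  1.000e-02  8.326e+01]
mouth 0.58 [322. 227. 160. 168.] [0.6092 0.1707] [(0.091, -6.3), (0.109, -92.1)]
[ 0.58866322  0.51786919 -2.5196761 ]
```

View pics/w3.png

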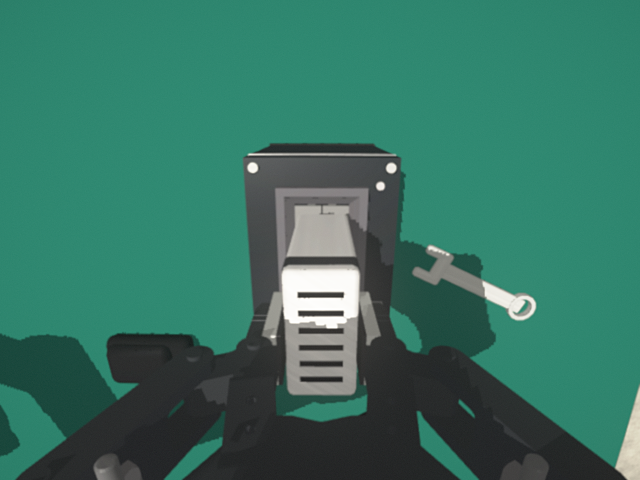

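The foot edge (298–347, centre 322) lines up with the bezel (276–368, centre 322) and the flap seam at column 322, so I lower it.

servo_tool(
  linear=[
    [0,0,0.004],
    [0,0,0.004],
    [0,0,0.004],
    [0,0,0.003],
    [0,0,0.003],
    [0,0,0.003],
    [0,0,0],
  ],
  spin=[0,0,0,0,0,0,0],
  grip=[0.02,0.02,0.02,0.02,0.02,0.02,0.02],
)

```text
time: 8.03
position: [0.6088, 0.1554, 0.1946]
tool_rot: [180.0, -0.0, 83.3]
force: [-0.8, 0.4, -0.1]
gripper_width: 0.0291
grasp_force: 52.8
```

servo_tool(
  linear=[
    [0,0,0.003],
    [0,0,0.003],
    [0,0,0.003],
    [0,0,0.003],
    [0,0,0.002],
    [0,0,0.002],
    [0,0,0.002],
    [0,0,0],
  ],
  spin=[0,0,0,0,0,0,0,0],
  grip=[0.02,0.02,0.02,0.02,0.02,0.02,0.02,0.02],
)

```text
time: 8.7
position: [0.6085, 0.155, 0.1754]
tool_rot: [-179.9, 0.0, 83.3]
force: [0.2, 0.2, -4.2]
gripper_width: 0.0287
grasp_force: 52.2
```

servo_tool(
  linear=[
    [0,0,0.002],
    [0,0,0.002],
    [0,0,0.002],
    [0,0,0.002],
    [0,0,0.002],
    [0,0,0],
  ],
  spin=[0,0,0,0,0,0],
  grip=[0.02,0.02,0.02,0.02,0.02,0.02],
)

```text
time: 9.2
position: [0.6088, 0.1552, 0.1664]
tool_rot: [-180.0, -0.0, 83.3]
force: [-3.2, 0.9, 0.6]
gripper_width: 0.0289
grasp_force: 52.9
```

servo_tool(
  linear=[
    [0,0,0.002],
    [0,0,0.002],
    [0,0,0.002],
    [0,0,0.002],
    [0,0,0.002],
    [0,0,0],
  ],
  spin=[0,0,0,0,0,0],
  grip=[0.02,0.02,0.02,0.02,0.02,0.02],
)

```text
time: 9.7
position: [0.6088, 0.1552, 0.1567]
tool_rot: [-180.0, -0.0, 83.3]
force: [-3.1, 0.9, 3.3]
gripper_width: 0.0292
grasp_force: 53.1
```

servo_tool(
  linear=[
    [0,-0.0005,0.0015],
    [0,0,0.001],
    [0,0,0],
    [0,0,0],
    [0,0,0],
    [0,0,0],
    [0,0,0],
  ],
  spin=[0,0,0,0,0,0,0],
  grip=[0.02,0.02,0.02,0.05,0.05,0.05,0.05],
)

```text
time: 10.28
position: [0.6088, 0.1551, 0.1535]
tool_rot: [180.0, 0.0, 83.3]
force: [0.0, -0.0, -1.0]
gripper_width: 0.0501
grasp_force: 0.0
```

servo_tool(
  linear=[
    [0,0,-0.01],
    [0,0,-0.02],
    [0,0,-0.02],
    [0,0,-0.01],
    [0,0,0],
    [0,0,0],
  ],
  spin=[0,0,0,0,0,0],
  grip=[0.05,0.05,0.05,0.05,0.05,0.05],
)

```text
time: 10.78
position: [0.609, 0.1553, 0.2148]
tool_rot: [179.9, -0.0, 83.3]
force: [0.5, -0.4, -0.5]
gripper_width: 0.0499
grasp_force: 0.0
```

```bash
python3 w.py w4 tall_mid:.164
```

```text
[0.6082 0.1551 0.2134] [-179.99    0.     83.32]
tall_mid 0.9 [320. 263.  61. 115.] [0.6076 0.1608] [(0.029, -6.7), (0.069, -95.3)]
```

View pics/w4.png

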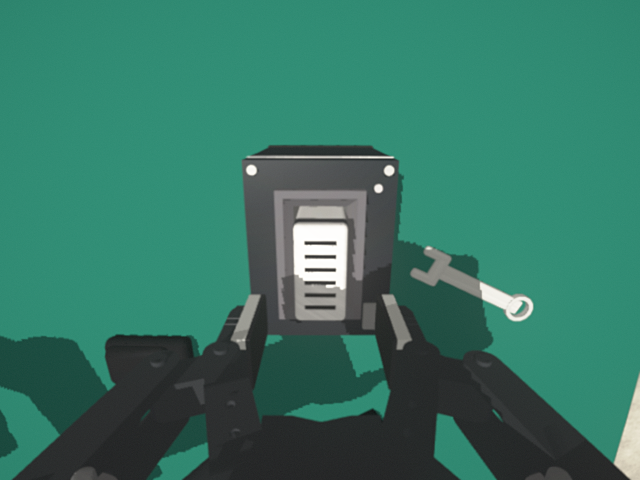

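The cartridge stands upright in the mouth. Its top face covers columns 294–348 and rows 220–320, centred in the bezel. I now shut the fingers and turn them lengthwise to the mouth.

servo_tool(
  linear=[
    [0,0,0],
    [0,0,0],
    [0,0,0],
    [0,0,0],
    [0,0,0],
    [0,0,0],
    [0,0,0],
    [0,0,0],
    [0,0,0],
    [0,0,0],
  ],
  spin=[-7,-7,-7,-7,-7,-7,-7,-7,-7,-7],
  grip=[0,0,0,0,0,0,0,0,0,0],
  squeeze=30,
)

```text
time: 11.72
position: [0.6074, 0.1549, 0.2117]
tool_rot: [-179.9, -0.1, 153.7]
force: [-0.1, 0.3, 0.0]
gripper_width: 0.0001
grasp_force: 0.0
```

servo_tool(
  linear=[
    [0,0,0],
    [0,0,0],
    [0,0,0],
    [0,0,0.008],
    [0,0,0.008],
    [0,0,0.006],
    [0,0,0.005],
    [0,0,0],
    [0,0,0],
  ],
  spin=[-7,-7,-6,0,0,0,0,0,0],
  grip=[0,0,0,0,0,0,0,0,0],
)

```text
time: 12.47
position: [0.6079, 0.1551, 0.1858]
tool_rot: [-180.0, -0.1, 173.3]
force: [0.7, -0.1, 0.1]
gripper_width: 0.0004
grasp_force: 0.0
```

servo_tool(
  linear=[
    [0,0,0.003],
    [0,0,0.002],
    [0,0,0.002],
    [0,0,0.002],
    [0,0,0.002],
    [0,0,0.002],
    [0,0,0.002],
    [0,0,0.002],
  ],
  spin=[0,0,0,0,0,0,0,0],
  grip=[0,0,0,0,0,0,0,0],
)

```text
time: 13.13
position: [0.609, 0.1552, 0.1702]
tool_rot: [180.0, 0.1, 173.3]
force: [0.6, -0.3, 2.5]
gripper_width: -0.0001
grasp_force: 1.3
```

servo_tool(
  linear=[
    [0,0,0.003],
    [0,0,0.003],
    [0,0,0.003],
    [0,0,0.003],
    [0,0,0.003],
    [0,0,0.003],
    [0,0,0.003],
  ],
  spin=[0,0,0,0,0,0,0],
  grip=[0,0,0,0,0,0,0],
)

```text
time: 13.72
position: [0.6084, 0.1551, 0.1483]
tool_rot: [-180.0, -0.0, 173.3]
force: [0.9, 0.8, 1.9]
gripper_width: -0.0
grasp_force: 1.1
```

servo_tool(
  linear=[
    [0,0,0.003],
    [0,0,0.003],
    [0,0,0.003],
    [0,0,0.003],
    [0,0,0.002],
    [0,0,0.002],
    [0,0,0],
  ],
  spin=[0,0,0,0,0,0,0],
  grip=[0,0,0,0,0,0,0],
)

```text
time: 14.3
position: [0.6079, 0.1551, 0.1321]
tool_rot: [-180.0, -0.1, 173.3]
force: [0.6, 0.5, 0.3]
gripper_width: -0.0
grasp_force: 0.2
```

servo_tool(
  linear=[
    [0,0,0.001],
    [0,0,0.001],
    [0,0,0.001],
    [0,0,0.001],
  ],
  spin=[0,0,0,0],
  grip=[0,0,0,0],
)

```text
time: 14.63
position: [0.6079, 0.1552, 0.1288]
tool_rot: [-180.0, -0.1, 173.3]
force: [-1.9, 0.4, 4.0]
gripper_width: 0.0001
grasp_force: 2.1
```

servo_tool(
  linear=[
    [0,0,0.001],
    [0,0,0.001],
    [0,0,0.001],
  ],
  spin=[0,0,0],
  grip=[0,0,0],
)

```text
time: 14.88
position: [0.6079, 0.1552, 0.1256]
tool_rot: [-180.0, -0.1, 173.3]
force: [-3.7, 0.8, 4.8]
gripper_width: -0.0
grasp_force: 2.4
```

servo_tool(
  linear=[
    [0,0,0.001],
    [0,0,0.001],
  ],
  spin=[0,0],
  grip=[0,0],
)

```text
time: 15.05
position: [0.6088, 0.1552, 0.1238]
tool_rot: [180.0, 0.1, 173.3]
force: [-0.9, -0.3, 3.8]
gripper_width: -0.0002
grasp_force: 2.5
```

servo_tool(
  linear=[
    [0,0,0.001],
    [0,0,0.001],
  ],
  spin=[0,0],
  grip=[0,0],
)

```text
time: 15.22
position: [0.609, 0.1552, 0.1221]
tool_rot: [180.0, 0.1, 173.3]
force: [-1.5, -0.1, 3.7]
gripper_width: 0.0002
grasp_force: 2.3
```

servo_tool(
  linear=[
    [0,0,0.001],
    [0,0,0.001],
  ],
  spin=[0,0],
  grip=[0,0],
)

```text
time: 15.38
position: [0.6091, 0.1552, 0.1212]
tool_rot: [180.0, 0.1, 173.3]
force: [-6.0, -1.6, 14.5]
gripper_width: 0.0002
grasp_force: 7.3
```

servo_tool(
  linear=[
    [0.0005,0,0.001],
    [0,0,0.001],
  ],
  spin=[0,0],
  grip=[0,0],
)

```text
time: 15.55
position: [0.6091, 0.1553, 0.12]
tool_rot: [180.0, 0.1, 173.3]
force: [-4.7, -0.8, 13.6]
gripper_width: 0.0
grasp_force: 7.2
```

servo_tool(
  linear=[
    [0,0,0.001],
    [0,0,0.001],
  ],
  spin=[0,0],
  grip=[0,0],
)

```text
time: 15.72
position: [0.6091, 0.1554, 0.1182]
tool_rot: [180.0, 0.1, 173.3]
force: [-4.5, -0.2, 13.5]
gripper_width: -0.0002
grasp_force: 7.2
```

servo_tool(
  linear=[
    [0,0,0.001],
    [0,0,0.0005],
  ],
  spin=[0,0],
  grip=[0,0],
)

```text
time: 15.88
position: [0.6091, 0.1554, 0.1166]
tool_rot: [180.0, 0.1, 173.3]
force: [-5.1, -0.8, 13.1]
gripper_width: 0.0007
grasp_force: 7.1
```

servo_tool(
  linear=[
    [0,0,0.0005],
    [0,0,0.0003],
  ],
  spin=[0,0],
  grip=[0,0],
)

```text
time: 16.05
position: [0.6091, 0.1554, 0.1158]
tool_rot: [180.0, 0.1, 173.3]
force: [-4.7, -0.5, 13.5]
gripper_width: -0.0001
grasp_force: 7.0
```

servo_tool(
  linear=[
    [0,0,0.0004],
    [0,0,0.0003],
  ],
  spin=[0,0],
  grip=[0,0],
)

```text
time: 16.22
position: [0.6091, 0.1554, 0.1153]
tool_rot: [180.0, 0.1, 173.3]
force: [-5.5, -0.0, 16.4]
gripper_width: 0.0002
grasp_force: 8.4
```

Force is rising near the expected stop, so I take tiny steps.

servo_tool(
  linear=[
    [0,0,0.0003],
    [0,0,0],
  ],
  spin=[0,0],
  grip=[0,0],
)

```text
time: 16.38
position: [0.6091, 0.1554, 0.1153]
tool_rot: [180.0, 0.1, 173.3]
force: [-6.1, -0.8, 15.7]
gripper_width: 0.0
grasp_force: 8.3
```

servo_tool(
  linear=[
    [0,0,0.0003],
    [0,0,0],
  ],
  spin=[0,0],
  grip=[0,0],
)

```text
time: 16.55
position: [0.6091, 0.1554, 0.1153]
tool_rot: [180.0, 0.1, 173.3]
force: [-5.8, -0.5, 17.9]
gripper_width: -0.0005
grasp_force: 8.9
```

servo_tool(
  linear=[
    [0,0,0.0003],
    [0,0,0],
  ],
  spin=[0,0],
  grip=[0,0],
)

```text
time: 16.72
position: [0.6091, 0.1554, 0.1153]
tool_rot: [180.0, 0.1, 173.3]
force: [-7.0, -1.3, 17.7]
gripper_width: -0.0002
grasp_force: 9.6
```

servo_tool(
  linear=[
    [0,0,0.0004],
    [0,0,0],
  ],
  spin=[0,0],
  grip=[0,0],
)

```text
time: 16.88
position: [0.6091, 0.1554, 0.1153]
tool_rot: [180.0, 0.1, 173.3]
force: [-8.6, -0.5, 21.0]
gripper_width: -0.0001
grasp_force: 10.6
```

The tip has not moved while the force rose to 21 N, and it stopped 6 mm after the connector was met, so it's home. I withdraw and check.

servo_tool(
  linear=[
    [0,0,-0.003],
    [0,0,-0.006],
    [0,0,-0.01],
    [0,0,-0.015],
    [0,0,-0.02],
    [0,0,-0.03],
    [0,0,-0.03],
    [-0.02,0,-0.01],
    [0,0,0],
    [0,0,0],
  ],
  spin=[0,0,0,0,0,0,0,0,0,0],
  grip=[0,0,0,0,0,0,0,0,0,0],
)

```text
time: 17.72
position: [0.6288, 0.1528, 0.2366]
tool_rot: [180.0, 0.1, 173.3]
force: [-0.7, -0.2, 0.1]
gripper_width: -0.0002
grasp_force: 0.0
```

```bash
python3 w.py w5 flap_a:.129 tall_mid:.1; python3 -c "
from h import *
print(robot.observe()['force'])"
```

```text
[0.6274 0.1527 0.2348] [-1.7998e+02 -7.0000e-02  1.7330e+02]
flap_a 0.98 [318. 228.  92.  24.] [0.6154 0.1529] [(0.063, 83.3), (0.017, -4.4)]
flap_a 0.8 [320. 204.  93.  27.] [0.5984 0.1553] [(0.062, 83.3), (0.017, -4.4)]
[-0.5316541   0.03529685 -0.95761007]
```

View pics/w5.png

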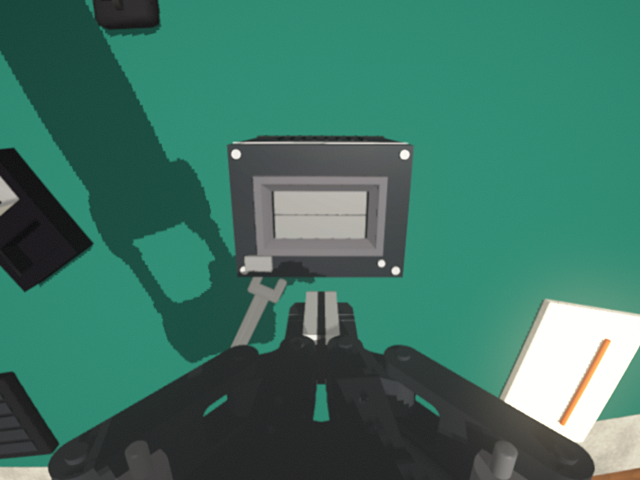

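Both flaps lie level and shut, with the seam at row 214 and the leaves at rows 192–240. The fingers are clear of everything.

```bash
python3 -c "
from bench import robot
print(robot.sign_off())"
```

```text
the job is handed in; nothing more can be done
None
```

The tall cartridge is in the dock, pushed home until it hit the stop (vertical push read 21 N at most), with both flaps shut over it. The shorter cartridge and the other things on the bench were not handled, and I handed the job in at about 18 s.

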